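# Empty the highlighter caddy through its drop gate

## Task

Empty the teal caddy's four highlighters into the grey basket: first let the caddy's white end gate (the one with the orange tab) all the way down while the caddy stands on its mat, then lift the caddy over to the basket and tip it gate end down, so that every highlighter slides out through that end and none goes over the sides or back. Set the empty caddy back squarely on the middle of its mat, gate still down, and let go; leave the basket and everything else on the counter where they are.

Things in the scene. Friction and masses are not known exactly. Their poses are not given: they have to be found in the camera images.
- caddy: open supply caddy of teal plastic with a white cross handle. Origin: centre of the underside of its feet; x runs along its length from the gate end (-x) to the closed back (+x), z up. Body 170 (x) x 146 (y) mm, 156 over the handle's uprights; inner floor 13 mm above the origin, inner width 138 mm, wall tops at 68 mm, back wall at x = +85 mm. Loose, 0.35 to 0.55 kg empty. The floor is glossy: highlighters start to slide when it slopes by 18 to 26 degrees
- caddy_handle (a point): centre of the caddy's white handle bar: a flat bar standing on edge across the caddy (along y) at mid-length, 12 mm thick (x), 26 mm high (104 to 130 mm above the caddy's origin), 146 mm free length, carried by an upright on each side; 90 mm free below it. Axes as the caddy's
- gate (a joint): the white end gate of the caddy at its -x end, hinged along its lower edge: 0 = shut (upright), grows as its top swings outward and down, 1.57 = fully down, level with the caddy's floor like a ramp (end stop). A stiff little hinge (0.05 N m): it stays where it is left. Gate plate 146 mm wide, 55 mm high, 5 mm thick
- gate_tab (a point): centre of the orange pull tab that stands up from the middle of the gate's top edge: 50 mm wide (along y), 9 mm thick, 28 mm high, 68 mm from the hinge line; the tab's end is 82 mm from the hinge line. Moves with the gate; axes turn with it (z from the hinge to the tab's end, -x is the gate's outer side). Tab and gate share one flat inner face, 4.5 mm to +x of this point
- gate_hinge (a point): middle of the gate's hinge line at the inner face of the gate, 85 mm to -x of the caddy's origin and 13 mm above it; the hinge line runs along y. Axes turn with the gate
- mat: dark desk mat, fixed, 250 (x) x 210 (y) x 3 mm, on which the caddy stands, nearly centred and in line. Origin: centre of its underside
- basket: grey ribbed storage basket, open on top, 260 (x) x 220 (y) mm, rim 86 mm high, walls and floor 5 mm thick (about 250 x 210 mm inside), loose, about 0.6 kg. Origin: centre of its underside
- hl_yellow: yellow flat-bodied highlighter, 118 (x) x 24 (y) x 16 (z) mm, about 22 g, lying lengthwise in the caddy at the start. Origin: centre of its underside
- hl_orange: orange flat-bodied highlighter, 118 (x) x 24 (y) x 16 (z) mm, about 22 g, lying lengthwise in the caddy at the start. Origin: centre of its underside
- hl_green: green flat-bodied highlighter, 118 (x) x 24 (y) x 16 (z) mm, about 22 g, lying lengthwise in the caddy at the start. Origin: centre of its underside
- hl_pink: pink flat-bodied highlighter, 118 (x) x 24 (y) x 16 (z) mm, about 22 g, lying lengthwise in the caddy at the start. Origin: centre of its underside
- stapler: black desk stapler, 150 x 38 x 60 mm, standing between mat and basket. Not to be disturbed. Origin: centre of its underside
- corrector: blue correction-tape roller, 90 x 34 x 18 mm. Not to be disturbed. Origin: centre of its underside
- sharpener: green egg-shaped pencil sharpener, 76 mm across, 78 mm high. Not to be disturbed. Origin: centre of its underside
- tape_dispenser: black tape dispenser, 165 x 62 x 88 mm. Not to be disturbed. Origin: centre of its underside
Mind the look-alikes: they are no part of the job. Of the things shaped like the hl_yellow, the yellow one is meant.

How it is judged (in metres and radians):
On the way, in this order (a step that is already met when the one before it is completed fails the run):
1. the gate is all the way down while the caddy still stands on its mat with the four highlighters in it (value of joint gate above 1.4 rad and horizontal distance between caddy and mat below 0.06 m and angle between caddy's own z axis and vertical below 0.12 rad and height (world z) of caddy below 0.015 m and x of hl_yellow in the frame of caddy between -0.15 and 0.09 m and y of hl_yellow in the frame of caddy between -0.075 and 0.075 m and z of hl_yellow in the frame of caddy between 0 and 0.06 m and x of hl_orange in the frame of caddy between -0.15 and 0.09 m and y of hl_orange in the frame of caddy between -0.075 and 0.075 m and z of hl_orange in the frame of caddy between 0 and 0.06 m and x of hl_green in the frame of caddy between -0.15 and 0.09 m and y of hl_green in the frame of caddy between -0.075 and 0.075 m and z of hl_green in the frame of caddy between 0 and 0.06 m and x of hl_pink in the frame of caddy between -0.15 and 0.09 m and y of hl_pink in the frame of caddy between -0.075 and 0.075 m and z of hl_pink in the frame of caddy between 0 and 0.06 m), for 0.2 s.
2. the caddy is off its mat at the basket, gate still down, and tipped gate end down by more than 14 degrees (value of joint gate above 1.35 rad and angle between caddy's own x axis and vertical below 1.32 rad and height (world z) of caddy above 0.03 m and horizontal distance between gate_tab and basket below 0.22 m), for 0.05 s.
At the end, for the whole second after the job is handed in: All four highlighters lie at rest inside the basket, below its rim; the caddy stands upright at rest on its mat, its centre within 40 mm of the mat's centre and in line with it within 0.2 rad, the gate still down (above 1.35 rad); nothing is held (x of hl_yellow in the frame of basket between -0.125 and 0.125 m and y of hl_yellow in the frame of basket between -0.105 and 0.105 m and z of hl_yellow in the frame of basket between -0.01 and 0.075 m and x of hl_orange in the frame of basket between -0.125 and 0.125 m and y of hl_orange in the frame of basket between -0.105 and 0.105 m and z of hl_orange in the frame of basket between -0.01 and 0.075 m and x of hl_green in the frame of basket between -0.125 and 0.125 m and y of hl_green in the frame of basket between -0.105 and 0.105 m and z of hl_green in the frame of basket between -0.01 and 0.075 m and x of hl_pink in the frame of basket between -0.125 and 0.125 m and y of hl_pink in the frame of basket between -0.105 and 0.105 m and z of hl_pink in the frame of basket between -0.01 and 0.075 m and horizontal distance between caddy and mat below 0.04 m and angle between caddy's own z axis and vertical below 0.08 rad and height (world z) of caddy below 0.01 m and angle between the x axis of caddy and the x axis of mat, either way round below 0.2 rad and value of joint gate above 1.35 rad and linear speed of each of caddy, basket below 0.02 m/s and linear speed of each of hl_yellow, hl_orange, hl_green, hl_pink below 0.03 m/s); the robot touches nothing.
It fails at once if a highlighter goes over a side or the back of the caddy ((x of hl_yellow in the frame of caddy between -0.085 and 0.1 m and y of hl_yellow in the frame of caddy between 0.082 and 0.115 m and z of hl_yellow in the frame of caddy between 0.01 and 0.16 m) or (x of hl_yellow in the frame of caddy between -0.085 and 0.1 m and y of hl_yellow in the frame of caddy between -0.115 and -0.082 m and z of hl_yellow in the frame of caddy between 0.01 and 0.16 m) or (x of hl_yellow in the frame of caddy between 0.095 and 0.135 m and y of hl_yellow in the frame of caddy between -0.09 and 0.09 m and z of hl_yellow in the frame of caddy between 0.01 and 0.16 m) or (x of hl_orange in the frame of caddy between -0.085 and 0.1 m and y of hl_orange in the frame of caddy between 0.082 and 0.115 m and z of hl_orange in the frame of caddy between 0.01 and 0.16 m) or (x of hl_orange in the frame of caddy between -0.085 and 0.1 m and y of hl_orange in the frame of caddy between -0.115 and -0.082 m and z of hl_orange in the frame of caddy between 0.01 and 0.16 m) or (x of hl_orange in the frame of caddy between 0.095 and 0.135 m and y of hl_orange in the frame of caddy between -0.09 and 0.09 m and z of hl_orange in the frame of caddy between 0.01 and 0.16 m) or (x of hl_green in the frame of caddy between -0.085 and 0.1 m and y of hl_green in the frame of caddy between 0.082 and 0.115 m and z of hl_green in the frame of caddy between 0.01 and 0.16 m) or (x of hl_green in the frame of caddy between -0.085 and 0.1 m and y of hl_green in the frame of caddy between -0.115 and -0.082 m and z of hl_green in the frame of caddy between 0.01 and 0.16 m) or (x of hl_green in the frame of caddy between 0.095 and 0.135 m and y of hl_green in the frame of caddy between -0.09 and 0.09 m and z of hl_green in the frame of caddy between 0.01 and 0.16 m) or (x of hl_pink in the frame of caddy between -0.085 and 0.1 m and y of hl_pink in the frame of caddy between 0.082 and 0.115 m and z of hl_pink in the frame of caddy between 0.01 and 0.16 m) or (x of hl_pink in the frame of caddy between -0.085 and 0.1 m and y of hl_pink in the frame of caddy between -0.115 and -0.082 m and z of hl_pink in the frame of caddy between 0.01 and 0.16 m) or (x of hl_pink in the frame of caddy between 0.095 and 0.135 m and y of hl_pink in the frame of caddy between -0.09 and 0.09 m and z of hl_pink in the frame of caddy between 0.01 and 0.16 m)).
It fails at once if the basket is shifted by more than 40 mm (distance of basket from where it was at the start of the episode above 0.04 m).
It fails at once if a bystander is shifted by more than 25 mm (distance of any of stapler, corrector, sharpener, tape_dispenser from where it was at the start of the episode above 0.025 m).
It also fails if it takes over 72 s, if anything falls off the work surface, if the arm or the gripper's body presses on something with over 40 N, if the wrist force passes 120 N, or if a joint passes its speed limit or range.

## Robot

A 6-joint arm with a two-finger parallel gripper is mounted at the origin on the work surface. World frame = base frame: x ahead of the robot, y to its left, z up, the work surface at z = 0. Lengths are in mm, angles in rad, forces in N, time in s.
With the tool pointing down it reaches from about 350 to 875 mm from the base axis. Payload 4.2 kg.
Tool frame: the origin (TCP) lies midway between the tips of the shut fingers; the grasp point (between the pads) lies 19 mm behind it; z points along the fingers, y is the direction in which the jaws open and shut (so a half turn about z gives the same grasp; the last joint's range is limited). The gripper opens to 85 mm and grips with 20 to 120 N. Pads are 22 mm wide; open, the fingers measure 114 mm over their backs; the gripper's body (76 mm by 85 mm) begins 54 mm behind the grasp point. The pads swing forward as they close: fully open they stand 13 mm farther back than shut.
Start: joints at [1.399, 0.385, 0.008, 0, -1.194, -0.259], TCP at [260.965, 567.888, 231.312] pointing down, gripper open.
Joint ranges: [-3.14, 3.14], [-1.21, 2.06], [-1.07, 1.41], [-3.16, 2.05], [-2.99, -0.16], [-3.1, 3.1]. Speed limits (rad/s): [2.79, 2.79, 3.14, 3.14, 3.14, 3.14].

## Interface

Orientations are given as a unit quaternion [x, y, z, w].
In Python, from bench import arm gives the robot as it stands.
- The arm moves only by the tool send_rows, never from a script. Its arguments are lists of equal length, an entry for each row: "translation": the shift along the tool's x, y, z in mm, a list of three; "dr": the turn, a rotation vector about the tool's x, y, z in degrees, a list of three; "grip": the finger opening in mm, from 0 to 85.4. In form: {"translation": [[dx, dy, dz], ...], "dr": [[ax, ay, az], ...], "grip": [grip, ...]}. A call has exactly 5 rows; each row shifts and turns the commanded pose from where the row before left it, along the tool's axes as they then stand; what a row does not reach is not made up. A row lasts 1/8 s, in which the tool goes at most 62.5 mm and 10.7 degrees, less where a joint would pass 70% of its speed; a pose out of reach is approached as far as the arm can. A call with a gripper value outside its range is refused whole. The fingers move at their own pace and stop on an object; the grip force is fixed at half the most. Time passes only in rows, so rows that do not move let the fingers close, or fill a call up. It gives the time, the measured TCP pose, the force and the opening at its end, in the units of the state.
- arm.read_state(): the state, without advancing time (a new reading comes with each control period).
- arm.get_image(name): name is "side" or "top" or "wrist"; returns the picture (400x640x3 uint8, red, green, blue); there is no depth.
- arm.camera_info(name): a dict with "fx", "fy", "cx", "cy" (pixels), "cam_to_world" (4x4, takes a point from camera to world coordinates). Camera axes: x right, y down, z forward; pixel columns grow to the right and rows downward; lengths in mm; the calibration is good to about 2 mm. A picture is of the moment at which its call begins: read the wrist's pose just before it. camera_info takes no time and is no camera call; for the wrist camera it gives the pose at the moment of the call.
- arm.job_done(): hands the job in, once; it reports no verdict.
Trained networks look in the newest picture that a camera, given by its name, has taken for a name from the list of things; names that differ only in an ending like _2 or _b are one class to them, and where a whole thing is asked for, a point or a joint stands for the part that bears it (a point fixed in the world has none). Each returns a list of dicts, best first, with "confidence" (0 to 1); they miss things now and then, are a little off and sometimes report something else, mostly with a low value. They report only what shows in the picture. A call takes as long as a camera call. They do not tell look-alikes from the thing itself.
- arm.search_frame(thing, camera): "xyz" ([x, y, z] in mm, in world coordinates, good to about 4 mm: the middle of the surface that is visible of it).
- arm.place_of(thing, camera): "xyz" ([x, y, z] in mm, in world coordinates, good to about 4 mm: a listed point, or the origin of a listed thing).
The state is a dict: "clock": time; "joints": joint angles; "joint_vel": joint speeds; "joint_efforts": joint torques, N m; "position": TCP position; "ee_rot": TCP orientation; "contact_force": force on the tool from outside, world axes, zero at the start; "wrist_torque": the same for the moment, N m; "gripper_width": finger opening in mm.
Only numpy, scipy, OpenCV 4.12 (cv2) and the standard library are available. Lean on these libraries where they do the work, as an engineer would, in place of code of your own. Each camera call takes 0.05 s, during which the arm holds its last target.

## Working session

There is one attempt and no reset: what is moved stays moved. The work goes in short steps, Python scripts to look and compute and a tool call to move; the robot and the scene stay as the last step left them, time stands still between calls to the robot, and variables do not carry over. Pictures are saved under pics/ and viewed, and the job is handed in when it is done.

Besides the shell and the picture viewer there is one more tool, called by a JSON object that holds its "fn" and its "kwargs", one argument or row to a line. send_rows: Moves the arm, as the interface text tells. Its arguments: {"type":"object","properties":{"translation":{"type":"array"},"dr":{"type":"array"},"grip":{"type":"array"}},"required":["translation","dr","grip"]}

```bash
mkdir -p pics; ls; python3 - <<'E'
from bench import arm
import cv2,numpy as np
for c in ("side","top","wrist"):
    im=arm.get_image(c); cv2.imwrite(f"pics/{c}0.png",im[:,:,::-1])
    i=arm.camera_info(c); print(c,i['fx'],i['cx'],i['cy'],np.round(i['cam_to_world'],3).tolist())
for t in ["caddy","caddy_handle","gate_tab","gate_hinge","mat","basket","hl_yellow","stapler","sharpener","tape_dispenser","corrector"]:
    for c in ("side","top"):
        r=arm.place_of(t,c); print(t,c,[(np.round(d['xyz']).tolist(),round(d['confidence'],2)) for d in r[:3]])
s=arm.read_state();print(s)
E
```

```text
pics
side 424.56918788418284 318.0461954640162 200.95171977022963 [[0.997, -0.042, 0.067, 462.646], [-0.079, -0.575, 0.815, -1444.099], [0.004, -0.817, -0.576, 1042.111], [0.0, 0.0, 0.0, 1.0]]
top 460.5317095799554 323.83424470341754 197.78289580345955 [[-0.0, -0.998, 0.066, 436.962], [-1.0, -0.001, -0.008, -92.221], [0.008, -0.066, -0.998, 1685.322], [0.0, 0.0, 0.0, 1.0]]
wrist 333.1797781384908 318.5613605439009 200.38950097141444 [[-0.417, -0.872, -0.256, 324.961], [-0.909, 0.401, 0.115, 537.715], [0.002, 0.28, -0.96, 372.343], [0.0, 0.0, 0.0, 1.0]]
caddy side [([572.0, -295.0, 3.0], 0.94)]
caddy top [([584.0, -289.0, 4.0], 0.84)]
caddy_handle side [([583.0, -290.0, 116.0], 0.73)]
caddy_handle top [([581.0, -291.0, 118.0], 0.66)]
gate_tab side [([487.0, -259.0, 86.0], 0.69)]
gate_tab top [([485.0, -262.0, 80.0], 0.53)]
gate_hinge side [([497.0, -262.0, 16.0], 0.74)]
gate_hinge top [([503.0, -266.0, 18.0], 0.52)]
mat side [([594.0, -286.0, 1.0], 0.82)]
mat top []
basket side [([562.0, 224.0, -2.0], 0.79)]
basket top [([560.0, 225.0, 2.0], 0.65), ([667.0, 1.0, -2.0], 0.42)]
hl_yello
[... 686 characters left out ...]
: array([ 1.39858080e+00,  3.84668574e-01,  7.91344172e-03,  7.15551375e-07,
       -1.19402266e+00, -2.58612128e-01]), 'joint_vel': array([ 2.92517010e-04, -7.15857737e-04, -2.90856843e-05, -1.08646690e-03,
        1.41344341e-03, -1.39460611e-03]), 'joint_efforts': array([-3.28869046e-04, -3.92102230e+01,  1.88617069e+01,  4.19062793e+00,
       -4.11257315e-04, -1.84833109e-07]), 'position': array([260.9757051 , 567.87985422, 231.33644217]), 'ee_rot': array([ 9.76888049e-01, -2.13751582e-01, -6.78835784e-08, -9.27411779e-06]), 'contact_force': array([-0.62141418, -0.37714886, -0.01735647]), 'wrist_torque': array([-0.04471025, -0.01313448, -0.02698587]), 'gripper_width': 85.60608465734722}
```

View pics/top0.png

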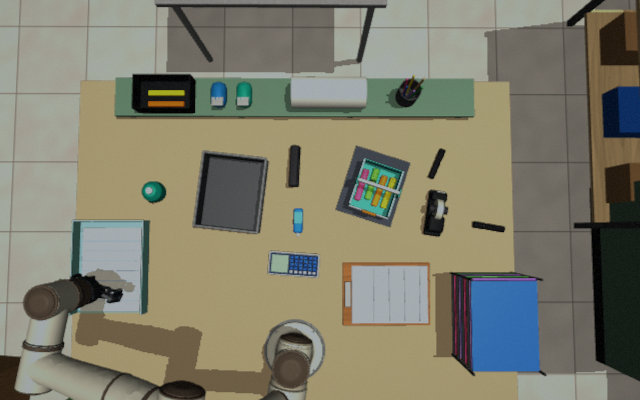

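View pics/side0.png

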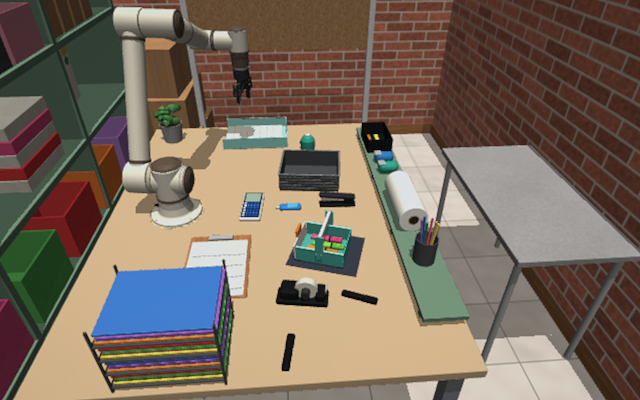

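Candidates for "hl_yellow": the yellow one in the caddy at (382,187) in the top picture, and a yellow stick in the black box at the back at (166,93). The two black bars at (437,163) and (488,226) share its shape but not its colour. The description puts the four in the caddy, so I'm checking that with a close crop.

```bash
python3 - <<'E'
import cv2,numpy as np
a=cv2.imread('pics/top0.png'); 
c=cv2.resize(a[135:240,320:440],None,fx=5,fy=5,interpolation=cv2.INTER_CUBIC)
b=cv2.imread('pics/side0.png')
cv2.imwrite('pics/c1.png',c)
cv2.imwrite('pics/c2.png',cv2.resize(b[200:285,270:380],None,fx=6,fy=6,interpolation=cv2.INTER_CUBIC))
cv2.imwrite('pics/c3.png',cv2.resize(a[140:245,185:285],None,fx=5,fy=5,interpolation=cv2.INTER_CUBIC))
E
```

```text
(no output)
```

View pics/c1.png

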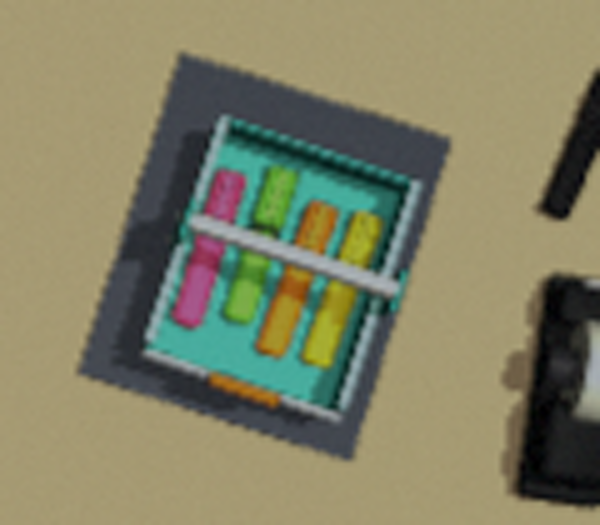

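View pics/c2.png

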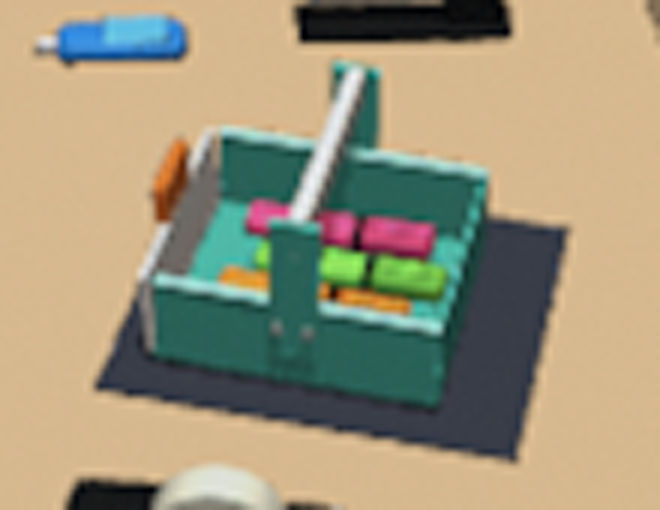

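View pics/c3.png

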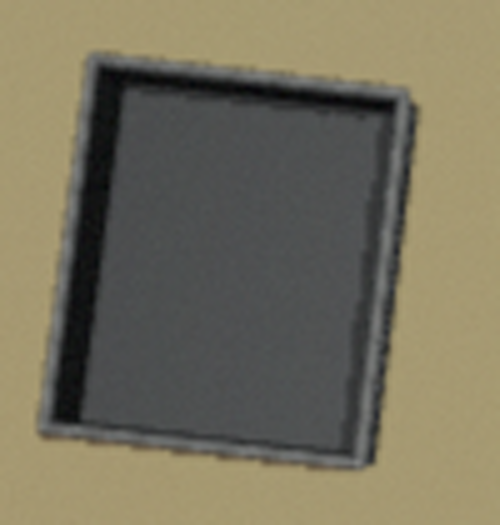

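The caddy crop shows pink, green, orange and yellow lying lengthwise in one layer, with the orange tab at the bottom (near) end, so these are the four meant. The basket is empty. Next I compute poses from the corner pixels.

```bash
cat > h.py <<'E'
from bench import arm
import numpy as np, cv2
from scipy.spatial.transform import Rotation as R
def ray(cam,px,z):
    i=arm.camera_info(cam);T=np.array(i['cam_to_world'])
    d=T[:3,:3]@np.array([(px[0]-i['cx'])/i['fx'],(px[1]-i['cy'])/i['fy'],1.])
    o=T[:3,3]; return (o+d*(z-o[2])/d[2])[:2]
def proj(cam,p):
    i=arm.camera_info(cam);T=np.linalg.inv(np.array(i['cam_to_world']))
    q=T[:3,:3]@np.array(p)+T[:3,3]; return np.array([i['fx']*q[0]/q[2]+i['cx'],i['fy']*q[1]/q[2]+i['cy']])
def plan(p1,Rt,n,ramp=True,p0=None,R0=None):
    "rows from current pose to target p1, Rt (Rotation); pose rows in tool frame"
    s=arm.read_state()
    p0=np.array(s['position']) if p0 is None else np.array(p0); R0=R.from_quat(s['ee_rot']) if R0 is None else R0
    rv=(R0.inv()*Rt).as_rotvec(); u=np.arange(n+1)/n
    if ramp: u=u*u*(3-2*u)
    tr=[];dr=[];pc=p0.copy();Rc=R0
    for a in u[1:]:
        pn=p0+(np.array(p1)-p0)*a; Rn=R0*R.from_rotvec(rv*a)
        t=np.round(Rc.inv().apply(pn-pc),1); d=np.round(np.degrees((Rc.inv()*Rn).as_rotvec()),1)
        pc=pc+Rc.apply(t); Rc=Rc*R.from_rotvec(np.radians(d)); tr.append(t.tolist());dr.append(d.tolist())
    for k in range(0,n,5): print('T',tr[k:k+5],'D',dr[k:k+5])
    print('end',np.round(pc,1),Rc.as_quat().round(4).tolist())
def down(xang): # tool pointing down, tool x at world angle xang deg
    h=np.radians(xang)/2; return R.from_quat([np.cos(h),np.sin(h),0,0])
E
python3 - <<'E'
from h import *
def C(pts,off,z): return np.array([ray('top',(p[0]/5+off[0],p[1]/5+off[1]),z) for p in pts])
ang=lambda v:np.degrees(np.arctan2(v[1],v[0])).round(1)
m=C([(182,55),(450,140),(352,460),(80,374)],(320,135),3); print('mat',m.mean(0),ang(m[0]-m[3]),ang(m[1]-m[2]))
h=C([(190,220),(400,290)],(320,135),133);print('handle',h.mean(0),ang(h[0]-h[1])-90, np.linalg.norm(h[0]-h[1]))
g=C([(145,352),(340,418)],(320,135),71);print('gatetop',g.mean(0),ang(g[0]-g[1])-90,np.linalg.norm(g[0]-g[1]))
b=C([(88,55),(412,92),(370,467),(40,433)],(185,140),86);print('basket',b.mean(0),ang(b[0]-b[3]),ang(b[1]-b[2]))
# first target above near gate for wrist look
plan([525,-272,230],down(-107),20)
E
```

```text
mat [ 590.42016522 -286.9366301 ] -17.8 -17.6
handle [ 579.58120767 -291.42244325] -18.5 149.75723909202503
gatetop [ 493.67001664 -261.78232862] -18.700000000000003 144.27681448946328
basket [562.06118792 219.51659143] -6.2 -5.9
T [[4.3, 4.7, 0.0], [12.4, 13.5, 0.0], [20.2, 20.5, 0.1], [27.9, 25.9, 0.0], [35.6, 29.2, 0.1]] D [[-0.0, 0.0, 0.6], [-0.0, 0.0, 1.7], [-0.0, 0.0, 2.7], [-0.0, 0.0, 3.6], [-0.0, 0.0, 4.3]]
T [[43.1, 30.1, 0.1], [50.1, 29.0, 0.1], [56.2, 25.8, 0.1], [61.0, 20.9, 0.1], [64.2, 14.6, 0.1]] D [[-0.0, 0.0, 4.9], [-0.0, 0.0, 5.4], [-0.0, 0.0, 5.8], [-0.0, 0.0, 6.0], [-0.0, 0.0, 6.2]]
T [[65.4, 7.7, 0.1], [64.4, 0.6, 0.1], [61.6, -5.9, 0.0], [56.8, -11.2, 0.1], [50.4, -15.1, 0.1]] D [[-0.0, 0.0, 6.1], [-0.0, 0.0, 6.0], [-0.0, 0.0, 5.8], [-0.0, 0.0, 5.4], [-0.0, 0.0, 5.0]]
T [[42.7, -17.0, 0.1], [34.3, -16.6, 0.0], [25.1, -14.2, 0.1], [15.5, -9.7, 0.0], [5.3, -3.6, 0.0]] D [[-0.0, 0.0, 4.3], [0.0, 0.0, 3.5], [0.0, 0.0, 2.7], [0.0, 0.0, 1.7], [0.0, 0.0, 0.6]]
end [ 525. -272.  230.] [0.5949, -0.8038, -0.0, -0.0]
```

{"fn": "send_rows", "kwargs": {
  "translation": [
    [4,5,0],
    [12,13,0],
    [20,20,0],
    [28,26,0],
    [36,29,0]
  ],
  "dr": [
    [0,0,0.6],
    [0,0,1.7],
    [0,0,2.7],
    [0,0,3.6],
    [0,0,4.3]
  ],
  "grip": [0,0,0,0,0]
}}

```text
clock: 1.88
position: [302.5, 435.4, 231.3]
ee_rot: [0.946, -0.324, 0.0, -0.0]
contact_force: [-0.0, 0.3, -0.5]
gripper_width: -0.1
```

{"fn": "send_rows", "kwargs": {
  "translation": [
    [43,30,0],
    [50,29,0],
    [56,26,0],
    [58,20,0],
    [59,14,0]
  ],
  "dr": [
    [0,0,4.9],
    [0,0,5.4],
    [0,0,5.8],
    [0,0,6],
    [0,0,6.2]
  ],
  "grip": [0,0,0,0,0]
}}

```text
clock: 2.5
position: [389.1, 153.9, 231.7]
ee_rot: [0.838, -0.546, 0.0, -0.001]
contact_force: [1.3, 0.2, 0.6]
gripper_width: 0.1
```

{"fn": "send_rows", "kwargs": {
  "translation": [
    [60,8,0],
    [60,0,0],
    [60,-6,0],
    [57,-11,0],
    [50,-15,0]
  ],
  "dr": [
    [0,0,6.1],
    [0,0,6],
    [0,0,5.8],
    [0,0,5.4],
    [0,0,5]
  ],
  "grip": [0,0,0,0,0]
}}

```text
clock: 3.12
position: [475.7, -123.7, 231.7]
ee_rot: [-0.679, 0.734, -0.0, 0.0]
contact_force: [0.9, 0.3, 0.2]
gripper_width: 0.0
```

{"fn": "send_rows", "kwargs": {
  "translation": [
    [43,-17,0],
    [34,-17,0],
    [25,-14,0],
    [15,-10,0],
    [5,-4,0]
  ],
  "dr": [
    [0,0,4.3],
    [0,0,3.5],
    [0,0,2.7],
    [0,0,1.7],
    [0,0,0.6]
  ],
  "grip": [0,0,0,0,0]
}}

```text
clock: 3.75
position: [518.4, -252.3, 231.2]
ee_rot: [-0.594, 0.804, 0.0, -0.0]
contact_force: [0.1, -0.3, 0.6]
gripper_width: -0.2
```

```bash
python3 - <<'E'
from h import *
s=arm.read_state();print(s['clock'],s['position'],s['ee_rot'],s['joints'])
im=arm.get_image('wrist');cv2.imwrite('pics/w1.png',im[:,:,::-1])
for t in ["gate_tab","gate_hinge","caddy_handle","caddy"]:
    r=arm.place_of(t,'wrist'); print(t,[(np.round(d['xyz']).tolist(),round(d['confidence'],2)) for d in r[:3]])
E
```

```text
3.75 [ 518.37019775 -252.34578269  231.22428277] [-5.94195461e-01  8.04320660e-01  1.65738999e-04 -4.65200571e-05] [-1.72270221e-01  3.02729921e-01 -1.14333842e-01 -1.76739179e-04
 -1.15403657e+00 -1.25924500e-01]
gate_tab [([487.0, -260.0, 83.0], 0.97)]
gate_hinge [([504.0, -261.0, 17.0], 0.71), ([562.0, -342.0, 17.0], 0.46), ([580.0, -292.0, 3.0], 0.22)]
caddy_handle [([580.0, -288.0, 117.0], 0.57)]
caddy [([582.0, -292.0, 3.0], 0.89)]
```

View pics/w1.png

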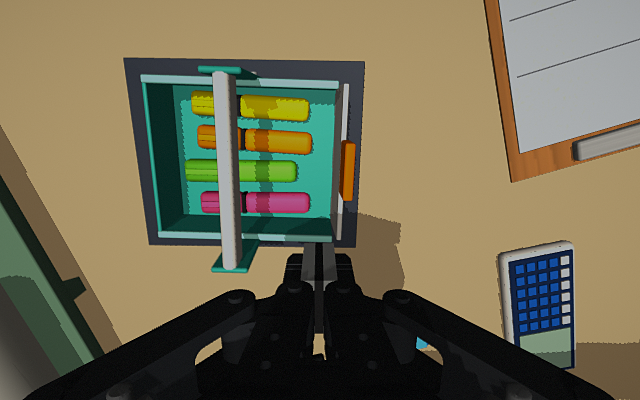

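Wrist view: the handle bar runs from (224,72) to (230,268), the gate's top edge is around x=341, and the orange tab is at (348,171). I compute from these.

```bash
python3 - <<'E'
from h import *
ang=lambda v:np.degrees(np.arctan2(v[1],v[0])).round(1)
def two(a,b,z):
    p=ray('wrist',a,z);q=ray('wrist',b,z);print(np.round(p,1),np.round(q,1),'mid',np.round((p+q)/2,1),ang(q-p)-90,np.linalg.norm(p-q).round(1))
two((344,142),(342,199),98);two((355,143),(353,200),98)
two((347,85),(338,238),71)
two((224.5,72),(230.5,268),133)
im=cv2.imread('pics/w1.png');cv2.imwrite('pics/w1c.png',cv2.resize(im[50:280,190:370],None,fx=3,fy=2.6))
# predicted positions with caddy at (580.5,-291), yaw -18
c=np.array([580.5,-291]);a=np.radians(-18);X=np.array([np.cos(a),np.sin(a)]);Y=np.array([-X[1],X[0]])
for n,x,y,z in[('h+',0,73,133),('h-',0,-73,133),('tab in+',-85,25,98),('tab in-',-85,-25,98),('g+',-85,73,71),('g-',-85,-73,71)]:
    print(n,proj('wrist',[*(c+x*X+y*Y),z]).round(1),proj('top',[*(c+x*X+y*Y),z]).round(1))
E
```

```text
[ 486.2 -283.9] [ 500.9 -237.6] mid [ 493.5 -260.8] -17.700000000000003 48.6
[ 477.8 -280.5] [ 492.1 -234. ] mid [ 484.9 -257.3] -17.200000000000003 48.7
[ 469.5 -326.4] [ 515.8 -192.6] mid [ 492.6 -259.5] -19.099999999999994 141.6
[ 552.2 -356.9] [ 601.2 -218.7] mid [ 576.7 -287.8] -19.5 146.7
h+ [227.  265.5] [358.3 179.1]
h- [214.7  69.3] [399.4 192.4]
tab in+ [333.7 197.5] [363.3 207.7]
tab in- [335.7 138.6] [377.1 212.2]
g+ [330.9 237.3] [349.5 203.9]
g- [336.   78.6] [389.1 216.7]
```

View pics/w1c.png

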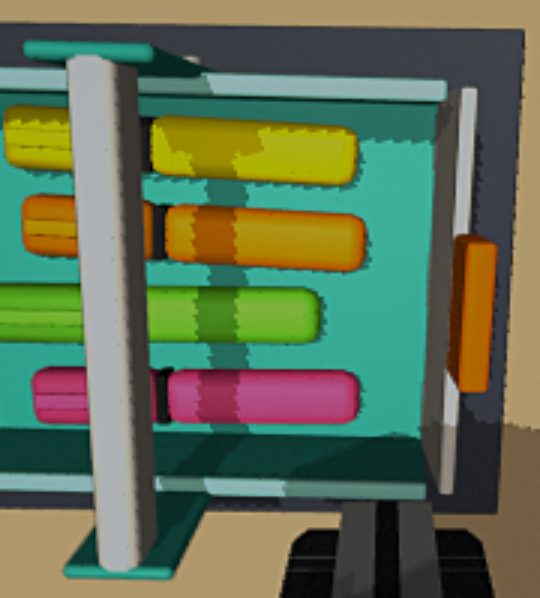

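The caddy's centre is about (577.5, -289.5), yaw -18.5°. The tool's y axis now points out through the gate. I go down behind the tab, then push it out along an arc.

{"fn": "send_rows", "kwargs": {
  "translation": [
    [5,-6,0],
    [6,-6,15],
    [5.5,-6,30],
    [0,0,35],
    [0,0,25]
  ],
  "dr": [
    [0,0,0.7],
    [0,0,0.7],
    [0,0,0],
    [0,0,0],
    [0,0,0]
  ],
  "grip": [0,0,0,0,0]
}}

```text
clock: 4.62
position: [530.0, -272.9, 123.3]
ee_rot: [-0.585, 0.811, 0.001, -0.001]
contact_force: [0.2, 0.0, 0.2]
gripper_width: -0.5
```

{"fn": "send_rows", "kwargs": {
  "translation": [
    [0,0,18],
    [0,0,14],
    [0,0,8],
    [0,0,4],
    [0,0,0]
  ],
  "dr": [
    [0,0,0],
    [0,0,0],
    [0,0,0],
    [0,0,0],
    [0,0,0]
  ],
  "grip": [0,0,0,0,0]
}}

```text
clock: 5.25
position: [531.2, -272.9, 82.5]
ee_rot: [-0.585, 0.811, -0.0, 0.0]
contact_force: [-0.1, -0.7, 0.2]
gripper_width: -0.1
```

```bash
python3 - <<'E'
from h import *
s=arm.read_state();print(s['clock'],s['position'],R.from_quat(s['ee_rot']).as_matrix().round(3),s['contact_force'])
cv2.imwrite('pics/w2.png',arm.get_image('wrist')[:,:,::-1])
im=arm.get_image('side')[190:290,260:390,::-1];cv2.imwrite('pics/s2.png',cv2.resize(im,None,fx=5,fy=5,interpolation=cv2.INTER_CUBIC))
E
```

```text
5.25 [ 531.1612013  -272.89718099   82.4934229 ] [[-0.315 -0.949  0.   ]
 [-0.949  0.315 -0.   ]
 [ 0.    -0.    -1.   ]] [-0.11224192 -0.71435283  0.24547182]
```

View pics/w2.png

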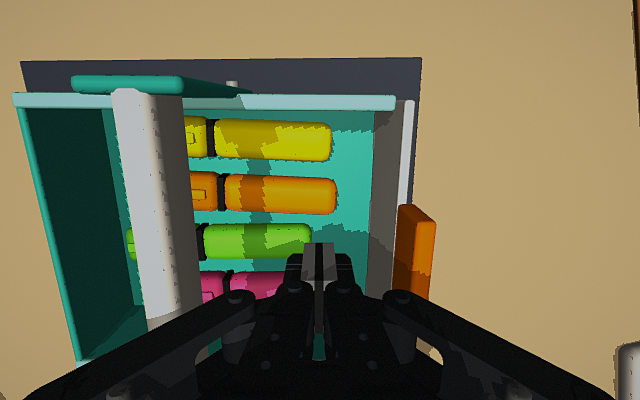

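View pics/s2.png

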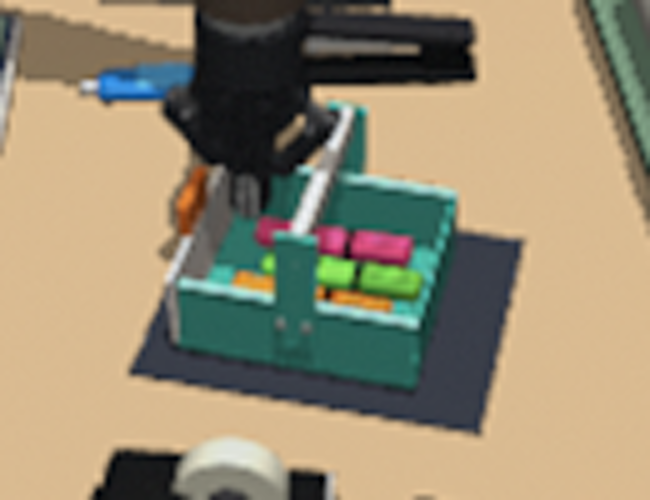

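{"fn": "send_rows", "kwargs": {
  "translation": [
    [0,12,0],
    [0,10,0],
    [0,6,0],
    [0,10,1],
    [0,10,2.5]
  ],
  "dr": [
    [0,0,0],
    [0,0,0],
    [0,0,0],
    [0,0,0],
    [0,0,0]
  ],
  "grip": [0,0,0,0,0]
}}

```text
clock: 5.98
position: [485.0, -257.5, 78.9]
ee_rot: [-0.585, 0.811, -0.0, 0.0]
contact_force: [0.7, 0.1, -0.2]
gripper_width: 0.0
```

{"fn": "send_rows", "kwargs": {
  "translation": [
    [0,9.5,4],
    [0,9,5.5],
    [0,8,6.5],
    [0,6.5,8],
    [0,0,0]
  ],
  "dr": [
    [0,0,0],
    [0,0,0],
    [0,0,0],
    [0,0,0],
    [0,0,0]
  ],
  "grip": [0,0,0,0,0]
}}

```text
clock: 6.6
position: [452.8, -247.0, 53.9]
ee_rot: [-0.585, 0.811, 0.001, -0.001]
contact_force: [0.1, -0.2, 0.1]
gripper_width: 0.2
```

```bash
python3 - <<'E'
from h import *
s=arm.read_state();print(s['clock'],s['position'],s['contact_force'])
im=arm.get_image('side')[190:290,260:390,::-1];cv2.imwrite('pics/s3.png',cv2.resize(im,None,fx=5,fy=5,interpolation=cv2.INTER_CUBIC))
E
```

```text
6.6 [ 452.79814278 -246.95481653   53.87340141] [ 0.14296931 -0.19457644  0.12556541]
```

View pics/s3.png

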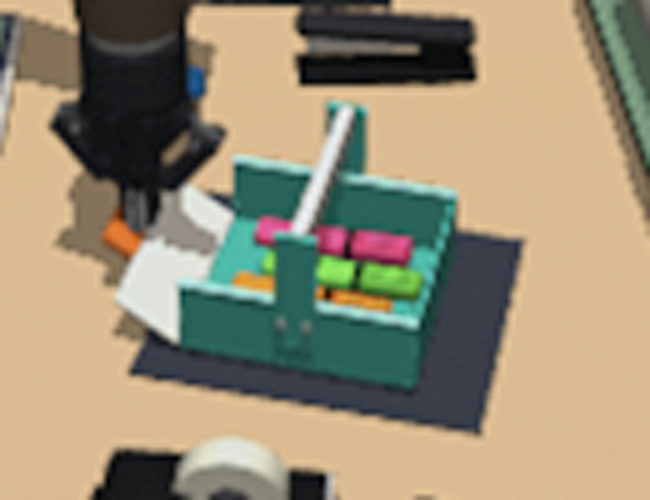

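The gate is about half down, with the tab at (122,237) in the crop, and the caddy hasn't moved. I'll keep following the arc.

{"fn": "send_rows", "kwargs": {
  "translation": [
    [0,4,9],
    [0,3,9],
    [0,1,9],
    [0,0,6],
    [0,0,3]
  ],
  "dr": [
    [0,0,0],
    [0,0,0],
    [0,0,0],
    [0,0,0],
    [0,0,0]
  ],
  "grip": [0,0,0,0,0]
}}

```text
clock: 7.28
position: [446.3, -244.7, 18.2]
ee_rot: [-0.585, 0.811, 0.0, -0.0]
contact_force: [0.1, 0.3, 1.3]
gripper_width: -0.4
```

```bash
python3 - <<'E'
from h import *
s=arm.read_state();print(s['clock'],s['position'],s['contact_force'])
im=arm.get_image('side')[190:290,260:390,::-1];cv2.imwrite('pics/s4.png',cv2.resize(im,None,fx=5,fy=5,interpolation=cv2.INTER_CUBIC))
E
```

```text
7.275 [ 446.30140284 -244.72971382   18.21708011] [0.11829842 0.27047857 1.32396417]
```

View pics/s4.png

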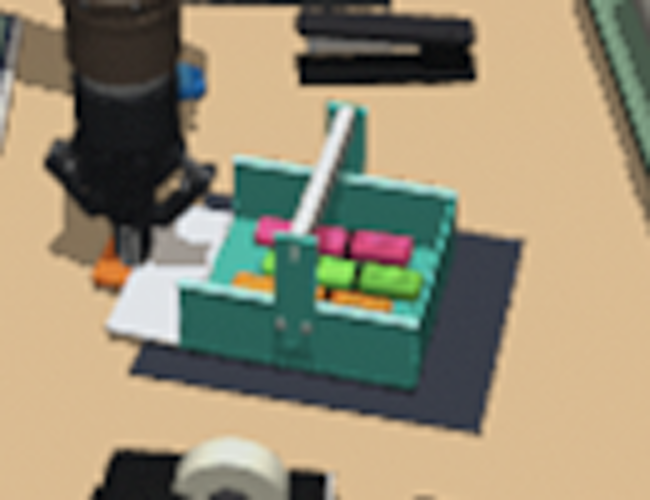

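{"fn": "send_rows", "kwargs": {
  "translation": [
    [0,0,1.5],
    [0,0,0],
    [0,0,0],
    [0,0,-10],
    [0,0,-25]
  ],
  "dr": [
    [0,0,0],
    [0,0,0],
    [0,0,0],
    [0,0,0],
    [0,0,0]
  ],
  "grip": [0,0,0,0,0]
}}

```text
clock: 7.95
position: [445.8, -244.6, 52.4]
ee_rot: [-0.585, 0.811, 0.001, -0.001]
contact_force: [1.0, 0.5, 0.1]
gripper_width: -0.0
```

{"fn": "send_rows", "kwargs": {
  "translation": [
    [0,0,-40],
    [0,0,-45],
    [0,0,-45],
    [0,0,-35],
    [0,0,-10]
  ],
  "dr": [
    [0,0,0],
    [0,0,0],
    [0,0,0],
    [0,0,0],
    [0,0,0]
  ],
  "grip": [0,0,20,60,60]
}}

```text
clock: 8.57
position: [447.4, -245.1, 230.6]
ee_rot: [-0.585, 0.811, -0.002, 0.002]
contact_force: [0.3, -0.0, -1.3]
gripper_width: 54.4
```

```bash
python3 - <<'E'
from h import *
s=arm.read_state();print(s['clock'],s['position'],s['contact_force'])
cv2.imwrite('pics/w5.png',arm.get_image('wrist')[:,:,::-1])
for t in ["gate_tab","caddy_handle","caddy"]:
  for c in ('wrist','top'):
    if t=='gate_tab' or c=='wrist':
      if c=='top': cv2.imwrite('pics/t5.png',cv2.resize(arm.get_image('top')[135:240,320:440,::-1],None,fx=5,fy=5,interpolation=cv2.INTER_CUBIC))
      r=arm.place_of(t,c); print(t,[(np.round(d['xyz']).tolist(),round(d['confidence'],2)) for d in r[:2]])
im=arm.get_image('side')[190:290,260:390,::-1];cv2.imwrite('pics/s5.png',cv2.resize(im,None,fx=5,fy=5,interpolation=cv2.INTER_CUBIC))
E
```

```text
8.575 [ 447.44407095 -245.0610581   230.64916056] [ 0.30663714 -0.01003955 -1.25743479]
gate_tab [([434.0, -238.0, 10.0], 0.56)]
gate_tab [([580.0, -288.0, 4.0], 0.74), ([580.0, -291.0, 118.0], 0.15)]
caddy_handle [([580.0, -287.0, 121.0], 0.84)]
caddy [([581.0, -290.0, 6.0], 0.67)]
```

View pics/w5.png

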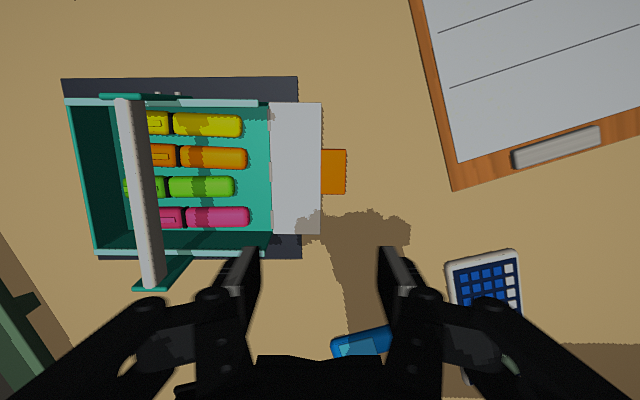

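View pics/s5.png

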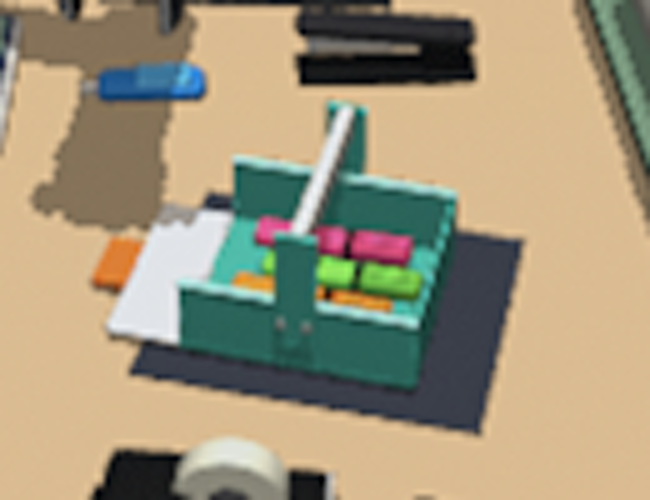

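View pics/t5.png

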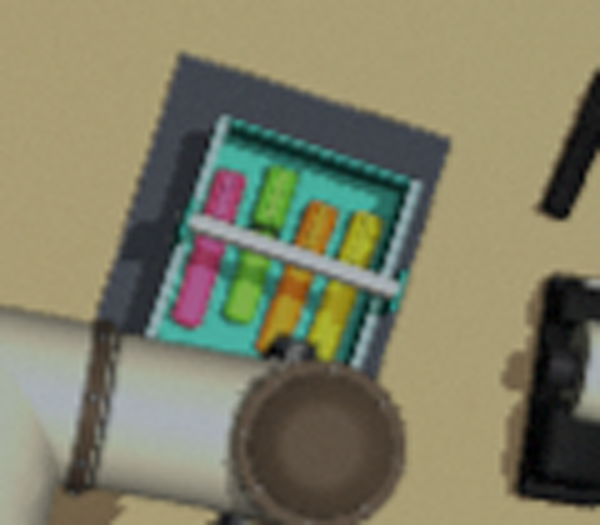

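The gate is fully down and level, and the caddy and highlighters are where they were. Next I move over the handle.

{"fn": "send_rows", "kwargs": {
  "translation": [
    [0,-15,0],
    [1,-35,0],
    [0,-45,0],
    [0,-34,10],
    [0,-10,10]
  ],
  "dr": [
    [0,0,0],
    [0,0,0],
    [0,0,0],
    [0,0,0],
    [0,0,0]
  ],
  "grip": [60,60,60,60,60]
}}

```text
clock: 9.55
position: [580.0, -290.2, 205.1]
ee_rot: [-0.585, 0.811, 0.001, -0.001]
contact_force: [-0.2, -0.2, 0.8]
gripper_width: 59.9
```

{"fn": "send_rows", "kwargs": {
  "translation": [
    [0,0,10],
    [0,0,10],
    [0,0,0],
    [0,0,0],
    [0,0,0]
  ],
  "dr": [
    [0,0,0],
    [0,0,0],
    [0,0,0],
    [0,0,0],
    [0,0,0]
  ],
  "grip": [60,60,60,60,60]
}}

```text
clock: 10.18
position: [578.2, -289.6, 188.3]
ee_rot: [-0.585, 0.811, -0.001, 0.0]
contact_force: [-0.1, 1.0, 1.5]
gripper_width: 59.8
```

```bash
python3 - <<'E'
from h import *
s=arm.read_state();print(s['clock'],s['position'],s['contact_force'],s['gripper_width'])
cv2.imwrite('pics/w6.png',arm.get_image('wrist')[:,:,::-1])
r=arm.place_of('caddy_handle','wrist'); print([(np.round(d['xyz']).tolist(),round(d['confidence'],2)) for d in r[:2]])
print(proj('wrist',s['position']))
E
```

```text
10.175 [ 578.20553049 -289.55999034  188.28314047] [-0.06064175  0.97307648  1.5239387 ] 59.778968354909985
[([580.0, -288.0, 119.0], 0.64)]
[317.54180227 262.45082   ]
```

View pics/w6.png

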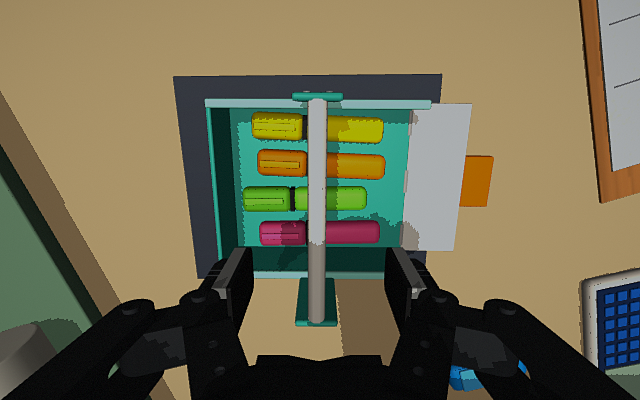

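The bar sits vertically at x≈317, centred between the fingers. I go down and grasp it.

{"fn": "send_rows", "kwargs": {
  "translation": [
    [0,0,12],
    [0,0,25],
    [0,0,25],
    [0,0,17],
    [0,0,8]
  ],
  "dr": [
    [0,0,0],
    [0,0,0],
    [0,0,0],
    [0,0,0],
    [0,0,0]
  ],
  "grip": [60,60,60,60,60]
}}

```text
clock: 10.9
position: [577.6, -289.4, 98.8]
ee_rot: [-0.585, 0.811, 0.001, -0.001]
contact_force: [0.1, -0.2, 0.1]
gripper_width: 60.0
```

{"fn": "send_rows", "kwargs": {
  "translation": [
    [0,0,0],
    [0,0,0],
    [0,0,0],
    [0,0,0],
    [0,0,0]
  ],
  "dr": [
    [0,0,0],
    [0,0,0],
    [0,0,0],
    [0,0,0],
    [0,0,0]
  ],
  "grip": [40,25,15,5,5]
}}

```text
clock: 11.52
position: [579.0, -289.8, 101.3]
ee_rot: [-0.585, 0.811, -0.001, 0.001]
contact_force: [1.5, -0.6, 3.0]
gripper_width: 11.2
```

{"fn": "send_rows", "kwargs": {
  "translation": [
    [0,0,0],
    [0,0,0],
    [0,0,-3],
    [0,0,-6],
    [0,0,-8]
  ],
  "dr": [
    [0,0,0],
    [0,0,0],
    [0,0,0],
    [0,0,0],
    [0,0,0]
  ],
  "grip": [5,5,5,5,5]
}}

```text
clock: 12.15
position: [576.8, -289.2, 116.1]
ee_rot: [-0.585, 0.811, 0.002, -0.001]
contact_force: [0.5, 0.3, -4.8]
gripper_width: 10.8
```

```bash
python3 - <<'E'
from h import *
s=arm.read_state();print(s['clock'],s['position'],s['ee_rot'],s['contact_force'],s['wrist_torque'],s['gripper_width'])
cv2.imwrite('pics/w7.png',arm.get_image('wrist')[:,:,::-1])
im=arm.get_image('side')[180:290,260:390,::-1];cv2.imwrite('pics/s7.png',cv2.resize(im,None,fx=5,fy=5,interpolation=cv2.INTER_CUBIC))
E
```

```text
12.15 [ 576.80181981 -289.19660305  116.05162171] [-0.58485272  0.81113716  0.00161539 -0.00109104] [ 0.4938376   0.31637617 -4.81743187] [-0.01368666 -0.05224489  0.04428912] 10.771699625821475
```

View pics/s7.png

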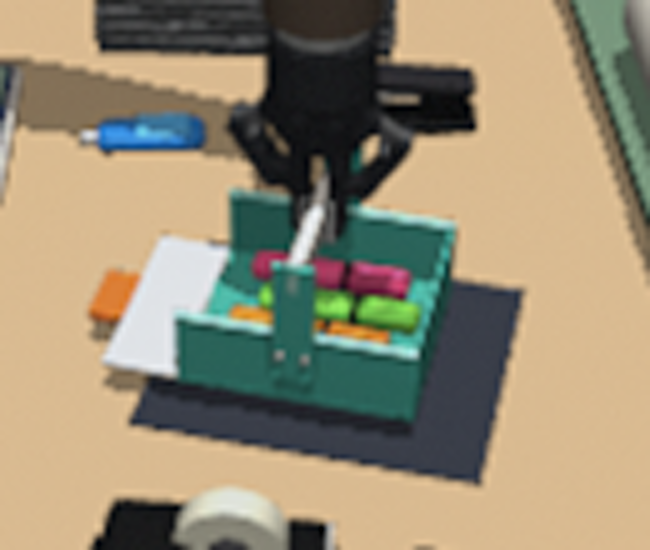

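View pics/w7.png

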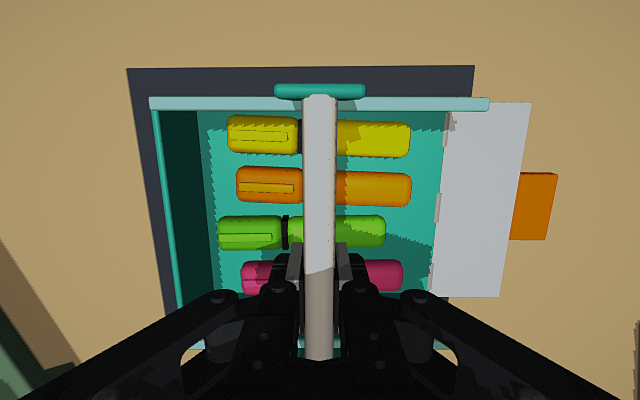

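The grip is firm: 10.8 mm on the 12 mm bar and about 5 N of load. Lifting now.

{"fn": "send_rows", "kwargs": {
  "translation": [
    [0,0,-20],
    [0,0,-35],
    [0,0,-42],
    [0,0,-35],
    [0,0,-20]
  ],
  "dr": [
    [0,0,0],
    [0,0,0],
    [0,0,0],
    [0,0,0],
    [0,0,0]
  ],
  "grip": [5,5,5,5,5]
}}

```text
clock: 12.88
position: [578.4, -289.6, 271.6]
ee_rot: [-0.585, 0.811, -0.001, 0.001]
contact_force: [-0.5, -0.2, -4.6]
gripper_width: 11.3
```

```bash
python3 - <<'E'
from h import *
s=arm.read_state();print(s['clock'],s['position'],s['ee_rot'],s['contact_force'])
R0=down(-108.45)
plan([711,204,270],down(-96),20,p0=[578,-289.6,270],R0=R0)
E
```

```text
12.875 [ 578.39423612 -289.63798793  271.62047476] [-0.58503748  0.8110049  -0.00109507  0.00099818] [-0.48404665 -0.24507742 -4.55717106]
T [[-3.7, 0.2, 0.0], [-10.6, 0.6, 0.0], [-16.7, 0.9, 0.0], [-22.1, 1.0, 0.0], [-26.7, 1.0, 0.0]] D [[0.0, 0.0, -0.1], [0.0, 0.0, -0.2], [0.0, 0.0, -0.5], [0.0, 0.0, -0.5], [0.0, 0.0, -0.6]]
T [[-30.5, 0.8, 0.0], [-33.6, 0.4, 0.0], [-35.9, -0.1, 0.0], [-37.5, -0.7, 0.0], [-38.2, -1.3, 0.0]] D [[0.0, 0.0, -0.8], [0.0, 0.0, -0.8], [0.0, 0.0, -0.9], [0.0, 0.0, -0.9], [0.0, 0.0, -0.9]]
T [[-38.1, -1.9, 0.0], [-37.4, -2.5, 0.0], [-35.8, -2.9, 0.0], [-33.4, -3.3, 0.0], [-30.4, -3.4, 0.0]] D [[0.0, 0.0, -1.0], [0.0, 0.0, -0.9], [0.0, 0.0, -0.8], [0.0, 0.0, -0.9], [0.0, 0.0, -0.7]]
T [[-26.5, -3.3, 0.0], [-21.9, -3.0, 0.0], [-16.6, -2.5, 0.0], [-10.5, -1.6, 0.0], [-3.6, -0.5, 0.0]] D [[0.0, 0.0, -0.7], [0.0, 0.0, -0.5], [0.0, 0.0, -0.4], [0.0, 0.0, -0.3], [0.0, 0.0, -0.1]]
end [711. 204. 270.] [0.6695, -0.7429, 0.0, 0.0]
```

{"fn": "send_rows", "kwargs": {
  "translation": [
    [-4,0,0],
    [-10.5,0.5,0],
    [-16.5,1,0],
    [-22,1,0],
    [-26.5,1,0]
  ],
  "dr": [
    [0,0,-0.1],
    [0,0,-0.2],
    [0,0,-0.5],
    [0,0,-0.5],
    [0,0,-0.6]
  ],
  "grip": [5,5,5,5,5]
}}

```text
clock: 13.5
position: [599.2, -210.9, 268.7]
ee_rot: [-0.599, 0.801, 0.0, -0.0]
contact_force: [0.2, 0.2, -3.4]
gripper_width: 11.1
```

{"fn": "send_rows", "kwargs": {
  "translation": [
    [-30.5,1,0],
    [-33.5,0.5,0],
    [-36,0,0],
    [-37.5,-0.5,0],
    [-38,-1.5,0]
  ],
  "dr": [
    [0,0,-0.8],
    [0,0,-0.8],
    [0,0,-0.9],
    [0,0,-0.9],
    [0,0,-0.9]
  ],
  "grip": [5,5,5,5,5]
}}

```text
clock: 14.12
position: [644.0, -40.3, 268.9]
ee_rot: [-0.629, 0.778, 0.0, -0.0]
contact_force: [0.9, -0.0, -5.2]
gripper_width: 11.5
```

{"fn": "send_rows", "kwargs": {
  "translation": [
    [-38,-2,0],
    [-37.5,-2.5,0],
    [-36,-3,0],
    [-33.5,-3.5,0],
    [-30.5,-3.5,0]
  ],
  "dr": [
    [0,0,-1],
    [0,0,-0.9],
    [0,0,-0.8],
    [0,0,-0.9],
    [0,0,-0.7]
  ],
  "grip": [5,5,5,5,5]
}}

```text
clock: 14.75
position: [689.7, 130.0, 268.6]
ee_rot: [-0.658, 0.753, 0.0, -0.0]
contact_force: [0.2, -0.0, -5.0]
gripper_width: 11.0
```

{"fn": "send_rows", "kwargs": {
  "translation": [
    [-26.5,-3.5,0],
    [-22,-3,0],
    [-16.5,-2.5,0],
    [-10.5,-1.5,0],
    [-4,-0.5,0]
  ],
  "dr": [
    [0,0,-0.7],
    [0,0,-0.5],
    [0,0,-0.4],
    [0,0,-0.3],
    [0,0,-0.1]
  ],
  "grip": [5,5,5,5,5]
}}

```text
clock: 15.38
position: [710.9, 204.8, 269.1]
ee_rot: [-0.67, 0.742, 0.0, -0.0]
contact_force: [-0.7, -0.3, -4.8]
gripper_width: 11.1
```

```bash
python3 - <<'E'
from h import *
s=arm.read_state();print(s['clock'],s['position'],s['ee_rot'],s['contact_force'],s['joints'])
cv2.imwrite('pics/w8.png',arm.get_image('wrist')[:,:,::-1])
im=arm.get_image('side')[80:240,220:400,::-1];cv2.imwrite('pics/s8.png',cv2.resize(im,None,fx=3.6,fy=3.6,interpolation=cv2.INTER_CUBIC))
cv2.imwrite('pics/t8.png',cv2.resize(arm.get_image('top')[100:260,150:330,::-1],None,fx=3.6,fy=3.6,interpolation=cv2.INTER_CUBIC))
E
```

```text
15.375 [710.86841346 204.77525418 269.07918096] [-6.69960015e-01  7.42397138e-01  4.72932682e-05 -2.57441047e-04] [-0.73989917 -0.32653238 -4.84535866] [ 4.98209788e-01  5.72995995e-01  4.09874713e-01  2.87735229e-05
 -1.40819777e+00 -6.00700865e-01]
```

View pics/s8.png

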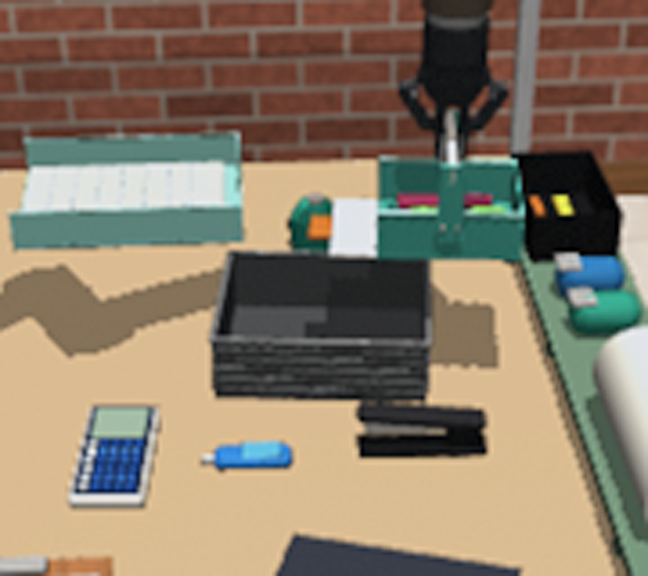

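View pics/t8.png

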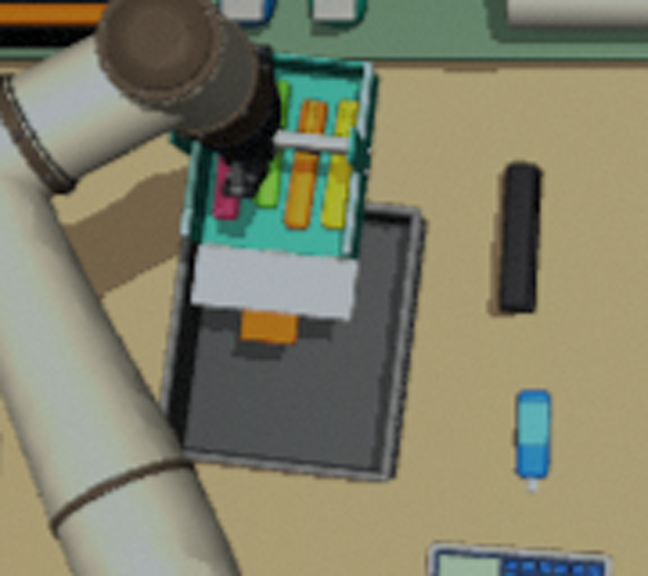

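View pics/w8.png

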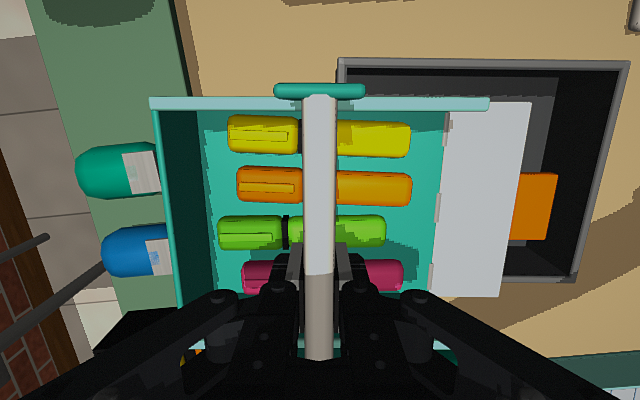

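The caddy hovers level with all four highlighters inside and the gate over the basket (wrist view: gate at (490,200), basket interior beyond it). Next I plan the tilt about the tab's end.

```bash
cat > tilt.py <<'E'
from h import *
yb=np.radians(-6.05);Xb=np.array([np.cos(yb),np.sin(yb)]);B=np.array([562,219.5]);R0=down(-96.1)
def pose(phi,tipx=40,tipz=98):
    f=np.radians(phi);u=167*np.cos(f)-85*np.sin(f);d=167*np.sin(f)+85*np.cos(f)
    return np.array([*(B+Xb*(tipx+u)),tipz+d]),R0*R.from_rotvec([f,0,0])
E
python3 - <<'E'
from tilt import *
p,r=pose(15,40,108);print(p)
plan(p,r,10)
pc,Rc=p,r
for k,f in enumerate(np.arange(18,49,3)):
    pn,Rn=pose(f,40,max(98,108-3*(k+1)));print(f,np.round(Rc.inv().apply(pn-pc),1),np.degrees((Rc.inv()*Rn).as_rotvec()).round(1),pn.round());pc,Rc=pn,Rn
E
```

```text
[740.311291   200.60138873 233.32647577]
T [[0.0, -0.8, 1.0], [0.0, -2.3, 2.8], [0.0, -3.2, 4.1], [0.1, -3.7, 5.1], [0.0, -3.9, 5.7]] D [[0.4, 0.0, 0.0], [1.2, 0.0, 0.0], [1.6, 0.0, 0.0], [2.1, 0.0, 0.1], [2.2, 0.0, -0.0]]
T [[0.0, -3.7, 5.9], [0.1, -3.1, 5.5], [-0.0, -2.5, 4.6], [-0.0, -1.5, 3.2], [-0.0, -0.6, 1.2]] D [[2.2, 0.0, 0.0], [2.1, 0.0, 0.0], [1.6, 0.0, 0.1], [1.2, 0.0, -0.0], [0.4, 0.0, -0.0]]
end [740.3 200.6 233.3] [-0.6626, 0.7375, -0.0969, 0.0873]
18 [ 0.   5.5 -5.7] [ 3. -0. -0.] [734. 201. 237.]
21 [ 0.   5.6 -5.8] [ 3.  0. -0.] [727. 202. 241.]
24 [ 0.   5.8 -5.8] [ 3.  0. -0.] [719. 203. 245.]
27 [ 0.   5.1 -7.7] [3. 0. 0.] [711. 204. 250.]
30 [ 0.   4.7 -8.6] [3. 0. 0.] [703. 205. 255.]
33 [ 0.   4.7 -8.6] [ 3. -0. -0.] [695. 205. 260.]
36 [ 0.   4.7 -8.6] [ 3. -0. -0.] [686. 206. 265.]
39 [ 0.   4.7 -8.6] [3. 0. 0.] [678. 207. 269.]
42 [ 0.   4.7 -8.6] [ 3.  0. -0.] [669. 208. 273.]
45 [ 0.   4.7 -8.6] [ 3. -0.  0.] [659. 209. 276.]
48 [ 0.   4.7 -8.6] [ 3.  0. -0.] [650. 210. 279.]
```

{"fn": "send_rows", "kwargs": {
  "translation": [
    [0,-1,1],
    [0,-2,3],
    [0,-3,4],
    [0,-4,5],
    [0,-4,6]
  ],
  "dr": [
    [0.4,0,0],
    [1.2,0,0],
    [1.6,0,0],
    [2.1,0,0],
    [2.2,0,0]
  ],
  "grip": [5,5,5,5,5]
}}

```text
clock: 16.15
position: [725.6, 202.5, 250.8]
ee_rot: [-0.668, 0.741, -0.049, 0.044]
contact_force: [0.4, -0.3, -4.4]
gripper_width: 11.0
```

{"fn": "send_rows", "kwargs": {
  "translation": [
    [0,-4,6],
    [0,-3,5.5],
    [0,-2.5,4.5],
    [0,-1.5,3],
    [0,-0.5,1]
  ],
  "dr": [
    [2.2,0,0],
    [2.1,0,0],
    [1.6,0,0],
    [1.2,0,0],
    [0.4,0,0]
  ],
  "grip": [5,5,5,5,5]
}}

```text
clock: 16.77
position: [740.0, 201.1, 233.0]
ee_rot: [-0.664, 0.736, -0.097, 0.087]
contact_force: [-0.1, -0.1, -4.5]
gripper_width: 11.2
```

```bash
python3 - <<'E'
from h import *
s=arm.read_state();print(s['clock'],s['position'],s['ee_rot'],s['contact_force'])
im=arm.get_image('side')[80:240,220:400,::-1];cv2.imwrite('pics/s9.png',cv2.resize(im,None,fx=3.6,fy=3.6,interpolation=cv2.INTER_CUBIC))
E
```

```text
16.775 [740.04327253 201.07433198 232.98573119] [-0.66417471  0.73614269 -0.09692435  0.08701477] [-0.10498403 -0.05443278 -4.52228675]
```

View pics/s9.png

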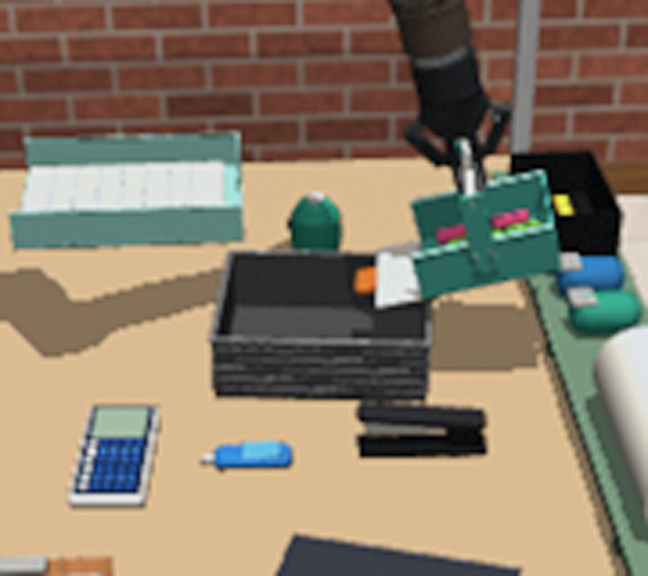

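The caddy is tilted 15° gate end down, with the tab over the basket interior at (365,280). I continue the tilt.

{"fn": "send_rows", "kwargs": {
  "translation": [
    [0,5.5,-5.5],
    [0,5.5,-6],
    [0,6,-6],
    [0,5,-7.5],
    [0,4.5,-8.5]
  ],
  "dr": [
    [3,0,0],
    [3,0,0],
    [3,0,0],
    [3,0,0],
    [3,0,0]
  ],
  "grip": [5,5,5,5,5]
}}

```text
clock: 17.45
position: [703.4, 205.4, 255.8]
ee_rot: [-0.647, 0.717, -0.193, 0.174]
contact_force: [0.7, -0.7, -3.9]
gripper_width: 11.4
```

{"fn": "send_rows", "kwargs": {
  "translation": [
    [0,4.5,-8.5],
    [0,5,-8.5],
    [0,4.5,-8.5],
    [0,5,-8.5],
    [0,4.5,-8.5]
  ],
  "dr": [
    [3,0,0],
    [3,0,0],
    [3,0,0],
    [3,0,0],
    [3,0,0]
  ],
  "grip": [5,5,5,5,5]
}}

```text
clock: 18.08
position: [659.4, 210.7, 276.5]
ee_rot: [-0.619, 0.685, -0.284, 0.258]
contact_force: [1.3, 0.5, -2.9]
gripper_width: 11.2
```

{"fn": "send_rows", "kwargs": {
  "translation": [
    [0,0,0],
    [0,0,0],
    [0,0,0],
    [0,0,0],
    [0,0,0]
  ],
  "dr": [
    [0,0,0],
    [0,0,0],
    [0,0,0],
    [0,0,0],
    [0,0,0]
  ],
  "grip": [5,5,5,5,5]
}}

```text
clock: 18.7
position: [660.1, 210.1, 275.5]
ee_rot: [-0.619, 0.686, -0.284, 0.256]
contact_force: [-0.3, -0.0, -4.1]
gripper_width: 11.1
```

```bash
python3 - <<'E'
from h import *
s=arm.read_state();print(s['clock'],s['position'],s['ee_rot'],s['contact_force'],s['gripper_width'])
im=arm.get_image('side')[80:240,220:400,::-1];cv2.imwrite('pics/s10.png',cv2.resize(im,None,fx=3.6,fy=3.6,interpolation=cv2.INTER_CUBIC))
cv2.imwrite('pics/w10.png',arm.get_image('wrist')[:,:,::-1])
cv2.imwrite('pics/t10.png',cv2.resize(arm.get_image('top')[100:260,150:330,::-1],None,fx=3.6,fy=3.6,interpolation=cv2.INTER_CUBIC))
E
```

```text
18.7 [660.11348511 210.09304644 275.49227203] [-0.61905268  0.68586837 -0.28394199  0.25638898] [-0.28759531 -0.0140818  -4.12262128] 11.125443565395523
```

View pics/s10.png

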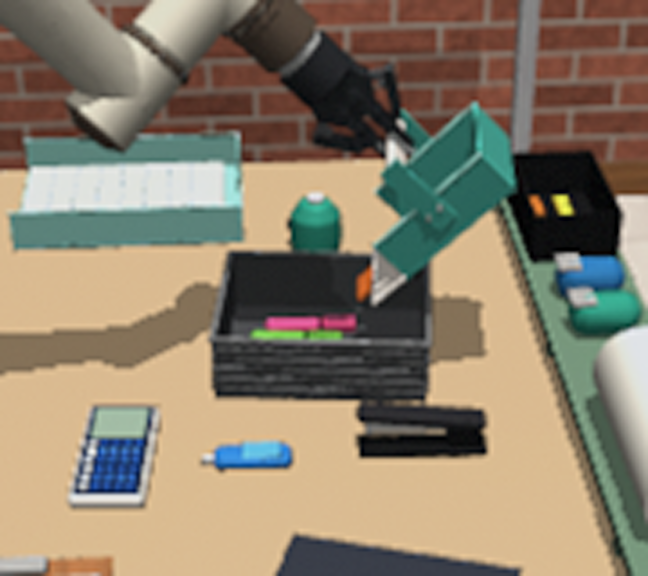

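View pics/w10.png

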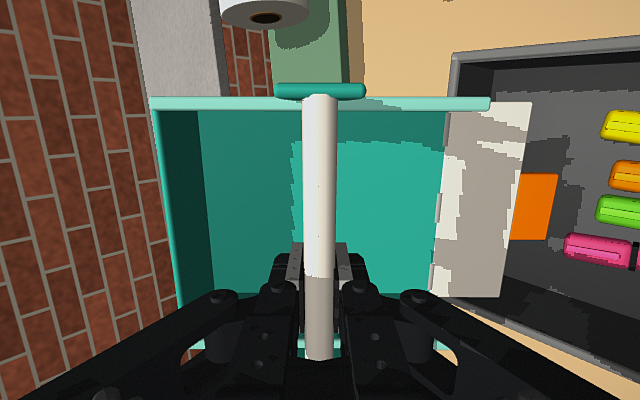

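View pics/t10.png

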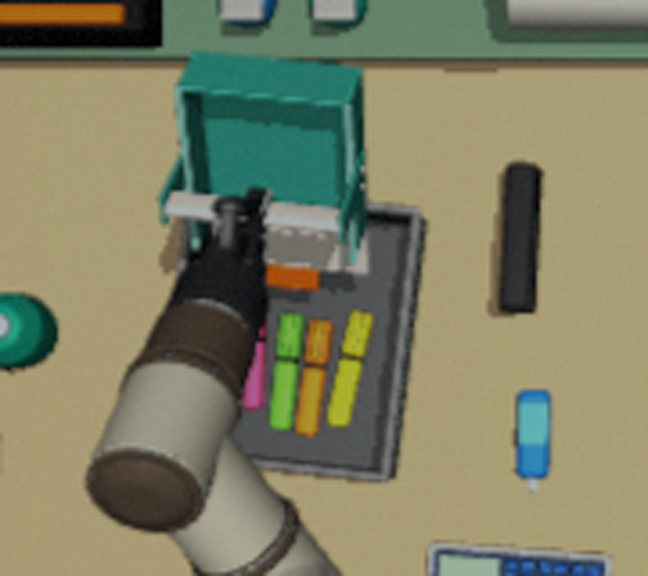

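The tray is empty and all four highlighters lie flat in the basket (top crop: pink 255, green 287, orange 315, yellow 350 in x, y about 370). The basket and the bystanders haven't moved. Now I raise the caddy, level it and carry it back.

```bash
python3 - <<'E'
from h import *
s=arm.read_state();R0=R.from_quat(s['ee_rot'])
p1=[660,210,340];plan(p1,R0,5)
plan([589,-287,250],down(-107.8),25,p0=p1,R0=R0)
E
```

```text
T [[-0.0, -4.7, -4.7], [-0.0, -11.3, -11.4], [-0.1, -13.5, -13.5], [-0.0, -11.3, -11.3], [-0.0, -4.8, -4.7]] D [[-0.0, 0.0, 0.0], [0.0, 0.0, 0.0], [-0.0, 0.0, 0.0], [0.0, 0.0, 0.0], [-0.0, 0.0, 0.0]]
end [660. 210. 340.] [-0.619, 0.6859, -0.284, 0.2563]
T [[2.3, 0.4, 0.2], [6.8, 1.0, 0.7], [10.8, 1.6, 1.1], [14.5, 2.1, 1.6], [17.8, 2.4, 2.0]] D [[-0.2, 0.0, 0.1], [-0.6, 0.1, 0.1], [-1.0, 0.1, 0.2], [-1.3, 0.1, 0.4], [-1.6, 0.2, 0.4]]
T [[20.7, 2.6, 2.4], [23.2, 2.6, 3.0], [25.3, 2.5, 3.3], [27.1, 2.3, 3.8], [28.5, 1.9, 4.3]] D [[-1.8, 0.2, 0.4], [-2.1, 0.2, 0.6], [-2.2, 0.2, 0.5], [-2.4, 0.3, 0.6], [-2.6, 0.2, 0.7]]
T [[29.4, 1.5, 4.5], [30.0, 0.9, 4.9], [30.1, 0.3, 5.1], [30.0, -0.2, 5.2], [29.3, -0.9, 5.2]] D [[-2.6, 0.3, 0.6], [-2.7, 0.3, 0.7], [-2.7, 0.3, 0.7], [-2.6, 0.3, 0.7], [-2.6, 0.2, 0.6]]
T [[28.4, -1.4, 5.1], [26.9, -1.8, 5.0], [25.2, -2.2, 4.6], [23.0, -2.4, 4.2], [20.5, -2.4, 3.8]] D [[-2.6, 0.3, 0.7], [-2.4, 0.2, 0.6], [-2.2, 0.3, 0.5], [-2.1, 0.2, 0.6], [-1.9, 0.2, 0.4]]
T [[17.6, -2.4, 3.3], [14.3, -2.1, 2.7], [10.7, -1.7, 1.9], [6.7, -1.1, 1.2], [2.3, -0.4, 0.5]] D [[-1.5, 0.2, 0.4], [-1.3, 0.1, 0.4], [-1.0, 0.1, 0.2], [-0.6, 0.1, 0.2], [-0.2, -0.0, 0.0]]
end [ 589. -287.  250.] [-0.5893, 0.8079, -0.0003, -0.0]
```

{"fn": "send_rows", "kwargs": {
  "translation": [
    [0,-5,-5],
    [0,-11,-11],
    [0,-13.5,-13.5],
    [0,-11,-11],
    [0,-5,-5]
  ],
  "dr": [
    [0,0,0],
    [0,0,0],
    [0,0,0],
    [0,0,0],
    [0,0,0]
  ],
  "grip": [5,5,5,5,5]
}}

```text
clock: 19.48
position: [660.1, 210.0, 341.2]
ee_rot: [-0.618, 0.686, -0.284, 0.257]
contact_force: [-0.2, 0.4, -4.0]
gripper_width: 11.3
```

{"fn": "send_rows", "kwargs": {
  "translation": [
    [2.5,0.5,0],
    [7,1,0.5],
    [11,1.5,1],
    [14.5,2,1.5],
    [18,2.5,2]
  ],
  "dr": [
    [-0.2,0,0.1],
    [-0.6,0.1,0.1],
    [-1,0.1,0.2],
    [-1.3,0.1,0.4],
    [-1.6,0.2,0.4]
  ],
  "grip": [5,5,5,5,5]
}}

```text
clock: 20.1
position: [651.6, 155.6, 329.7]
ee_rot: [-0.62, 0.705, -0.255, 0.229]
contact_force: [-0.5, -1.2, -4.1]
gripper_width: 11.0
```

{"fn": "send_rows", "kwargs": {
  "translation": [
    [20.5,2.5,2.5],
    [23,2.5,3],
    [25.5,2.5,3.5],
    [27,2.5,4],
    [28.5,2,4]
  ],
  "dr": [
    [-1.8,0.2,0.4],
    [-2.1,0.2,0.6],
    [-2.2,0.2,0.5],
    [-2.4,0.3,0.6],
    [-2.6,0.2,0.7]
  ],
  "grip": [5,5,5,5,5]
}}

```text
clock: 20.72
position: [633.3, 32.6, 307.1]
ee_rot: [-0.62, 0.744, -0.185, 0.167]
contact_force: [-0.0, 0.4, -3.8]
gripper_width: 11.3
```

{"fn": "send_rows", "kwargs": {
  "translation": [
    [29.5,1.5,4.5],
    [30,1,5],
    [30,0.5,5],
    [30,0,5],
    [29.5,-1,5]
  ],
  "dr": [
    [-2.6,0.3,0.6],
    [-2.7,0.3,0.7],
    [-2.7,0.3,0.7],
    [-2.6,0.3,0.7],
    [-2.6,0.2,0.6]
  ],
  "grip": [5,5,5,5,5]
}}

```text
clock: 21.35
position: [611.8, -114.2, 281.2]
ee_rot: [-0.611, 0.78, -0.101, 0.092]
contact_force: [0.2, -0.2, -3.6]
gripper_width: 11.0
```

{"fn": "send_rows", "kwargs": {
  "translation": [
    [28.5,-1.5,5],
    [27,-2,5],
    [25,-2,4.5],
    [23,-2.5,4],
    [20.5,-2.5,4]
  ],
  "dr": [
    [-2.6,0.3,0.7],
    [-2.4,0.2,0.6],
    [-2.2,0.3,0.5],
    [-2.1,0.2,0.6],
    [-1.9,0.2,0.4]
  ],
  "grip": [5,5,5,5,5]
}}

```text
clock: 21.98
position: [594.8, -237.5, 259.2]
ee_rot: [-0.597, 0.802, -0.029, 0.027]
contact_force: [-0.9, 0.2, -3.9]
gripper_width: 11.4
```

{"fn": "send_rows", "kwargs": {
  "translation": [
    [17.5,-2.5,3.5],
    [14.5,-2,2.5],
    [10.5,-1.5,2],
    [6.5,-1,1],
    [2.5,-0.5,0.5]
  ],
  "dr": [
    [-1.5,0.2,0.4],
    [-1.3,0.1,0.4],
    [-1,0.1,0.2],
    [-0.6,0.1,0.2],
    [-0.2,0,0]
  ],
  "grip": [5,5,5,5,5]
}}

```text
clock: 22.6
position: [588.2, -287.9, 250.7]
ee_rot: [-0.589, 0.808, -0.0, 0.0]
contact_force: [-0.3, 0.8, -3.1]
gripper_width: 11.1
```

```bash
python3 - <<'E'
from h import *
s=arm.read_state();print(s['clock'],s['position'],s['ee_rot'],s['contact_force'],s['gripper_width'])
R0=R.from_quat(s['ee_rot']);print(np.degrees((R0.inv()*down(-107.8)).as_rotvec()))
print(R0.inv().apply(np.array([589,-287,250])-s['position']))
im=arm.get_image('side')[150:300,230:410,::-1];cv2.imwrite('pics/s11.png',cv2.resize(im,None,fx=3.6,fy=3.6,interpolation=cv2.INTER_CUBIC))
cv2.imwrite('pics/w11.png',arm.get_image('wrist')[:,:,::-1])
E
```

```text
22.6 [ 588.15561882 -287.85538424  250.65171508] [-5.89176337e-01  8.08004451e-01 -2.23636497e-04  3.87596991e-05] [-0.32816019  0.76364488 -3.10881681] 11.058102330193364
[-0.02332318 -0.01151053 -0.00283718]
[-1.07271762 -0.54215479  0.65172035]
```

View pics/w11.png

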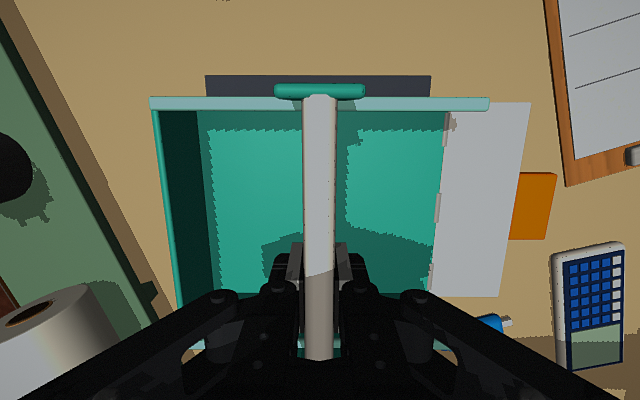

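View pics/s11.png

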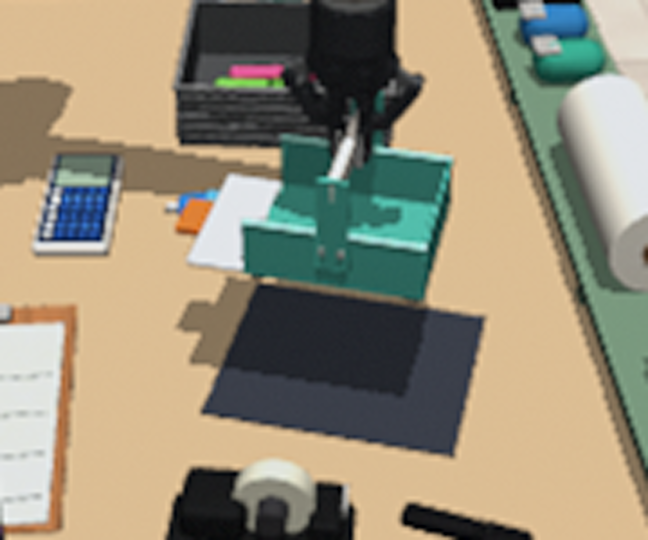

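{"fn": "send_rows", "kwargs": {
  "translation": [
    [0,0,20],
    [0,0,38],
    [0,0,40],
    [0,0,28],
    [0,0,13]
  ],
  "dr": [
    [0,0,0],
    [0,0,0],
    [0,0,0],
    [0,0,0],
    [0,0,0]
  ],
  "grip": [5,5,5,5,5]
}}

```text
clock: 23.32
position: [587.5, -287.1, 110.1]
ee_rot: [-0.589, 0.808, 0.001, -0.001]
contact_force: [0.2, -0.1, -3.4]
gripper_width: 11.3
```

{"fn": "send_rows", "kwargs": {
  "translation": [
    [0,0,4],
    [0,0,3],
    [0,0,1.5],
    [0,0,0.5],
    [0,0,0]
  ],
  "dr": [
    [0,0,0],
    [0,0,0],
    [0,0,0],
    [0,0,0],
    [0,0,0]
  ],
  "grip": [5,5,5,5,5]
}}

```text
clock: 23.95
position: [588.3, -287.9, 103.1]
ee_rot: [-0.589, 0.808, -0.001, 0.0]
contact_force: [-0.2, -0.2, -4.8]
gripper_width: 11.2
```

```bash
python3 - <<'E'
from h import *
s=arm.read_state();print(s['clock'],s['position'],s['ee_rot'],s['contact_force'],s['gripper_width'])
im=arm.get_image('side')[150:300,230:410,::-1];cv2.imwrite('pics/s12.png',cv2.resize(im,None,fx=3.6,fy=3.6,interpolation=cv2.INTER_CUBIC))
E
```

```text
23.95 [ 588.331888   -287.88445354  103.11922032] [-5.89192790e-01  8.07992214e-01 -6.12284897e-04  2.52313273e-04] [-0.17274557 -0.23899451 -4.77989464] 11.188647051238407
```

View pics/s12.png

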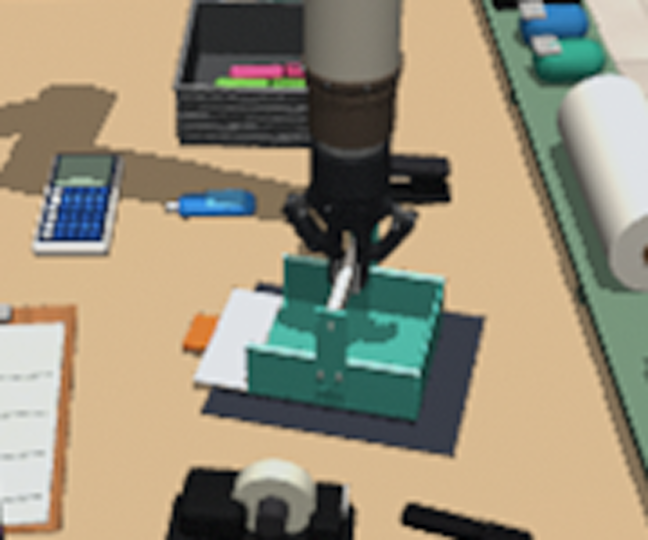

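The load is still carried, so I lower it the last 2 mm in small steps.

{"fn": "send_rows", "kwargs": {
  "translation": [
    [0,0,1],
    [0,0,1],
    [0,0,0.5],
    [0,0,0],
    [0,0,0]
  ],
  "dr": [
    [0,0,0],
    [0,0,0],
    [0,0,0],
    [0,0,0],
    [0,0,0]
  ],
  "grip": [5,5,5,5,5]
}}

```text
clock: 24.62
position: [588.4, -287.9, 101.3]
ee_rot: [-0.589, 0.808, -0.001, 0.0]
contact_force: [-2.6, 2.0, 5.4]
gripper_width: 11.2
```

It's in contact with the mat (+5 N), so I release and back out straight up.

{"fn": "send_rows", "kwargs": {
  "translation": [
    [0,0,0],
    [0,0,0],
    [0,0,0],
    [0,0,0],
    [0,0,0]
  ],
  "dr": [
    [0,0,0],
    [0,0,0],
    [0,0,0],
    [0,0,0],
    [0,0,0]
  ],
  "grip": [16,25,40,55,60]
}}

```text
clock: 25.25
position: [588.2, -287.9, 100.1]
ee_rot: [-0.589, 0.808, -0.0, 0.0]
contact_force: [1.2, -0.6, -0.7]
gripper_width: 59.9
```

{"fn": "send_rows", "kwargs": {
  "translation": [
    [0,0,-10],
    [0,0,-25],
    [0,0,-35],
    [0,0,-40],
    [0,0,-40]
  ],
  "dr": [
    [0,0,0],
    [0,0,0],
    [0,0,0],
    [0,0,0],
    [0,0,0]
  ],
  "grip": [60,60,60,60,60]
}}

```text
clock: 25.88
position: [588.0, -287.8, 252.4]
ee_rot: [-0.589, 0.808, -0.001, 0.0]
contact_force: [0.2, -0.4, -0.7]
gripper_width: 60.0
```

{"fn": "send_rows", "kwargs": {
  "translation": [
    [0,25,-30],
    [0,45,-10],
    [0,45,0],
    [0,40,0],
    [0,20,0]
  ],
  "dr": [
    [0,0,0],
    [0,0,0],
    [0,0,0],
    [0,0,0],
    [0,0,0]
  ],
  "grip": [60,60,60,60,60]
}}

```text
clock: 26.5
position: [419.6, -233.8, 291.5]
ee_rot: [-0.589, 0.808, -0.001, 0.001]
contact_force: [-0.1, -0.2, -0.3]
gripper_width: 59.9
```

```bash
python3 - <<'E'
from h import *
s=arm.read_state();print(s['clock'],s['position'],s['contact_force'])
cv2.imwrite('pics/w13.png',arm.get_image('wrist')[:,:,::-1])
cv2.imwrite('pics/s13.png',cv2.resize(arm.get_image('side')[120:300,220:410,::-1],None,fx=3.3,fy=3.3,interpolation=cv2.INTER_CUBIC))
cv2.imwrite('pics/t13.png',cv2.resize(arm.get_image('top')[130:250,180:460,::-1],None,fx=2.8,fy=2.8,interpolation=cv2.INTER_CUBIC))
for t,c in [('caddy','side'),('gate_tab','side'),('basket','side'),('stapler','top'),('corrector','top'),('sharpener','top'),('tape_dispenser','top')]:
    r=arm.place_of(t,c); print(t,[(np.round(d['xyz']).tolist(),round(d['confidence'],2)) for d in r[:2]])
E
```

```text
26.5 [ 419.5640021  -233.78960935  291.50142645] [-0.08037657 -0.15599617 -0.2978103 ]
caddy [([583.0, -290.0, 5.0], 0.89)]
gate_tab [([529.0, 238.0, 5.0], 0.73), ([438.0, -239.0, 11.0], 0.59)]
basket [([561.0, 223.0, -2.0], 0.63)]
stapler [([666.0, 3.0, -2.0], 0.74)]
corrector []
sharpener [([566.0, 507.0, -2.0], 0.87)]
tape_dispenser [([486.0, -506.0, 2.0], 0.9), ([589.0, -285.0, 4.0], 0.73)]
```

View pics/w13.png

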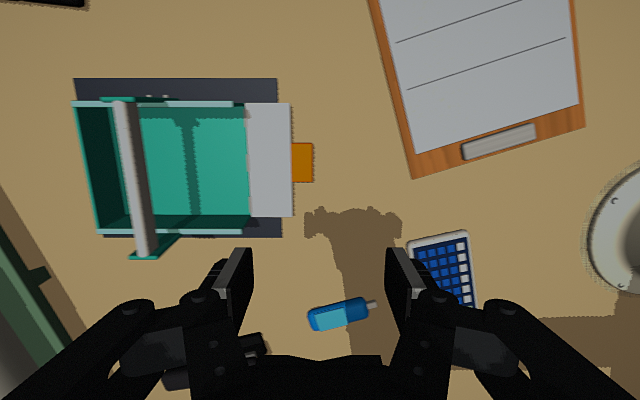

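View pics/s13.png

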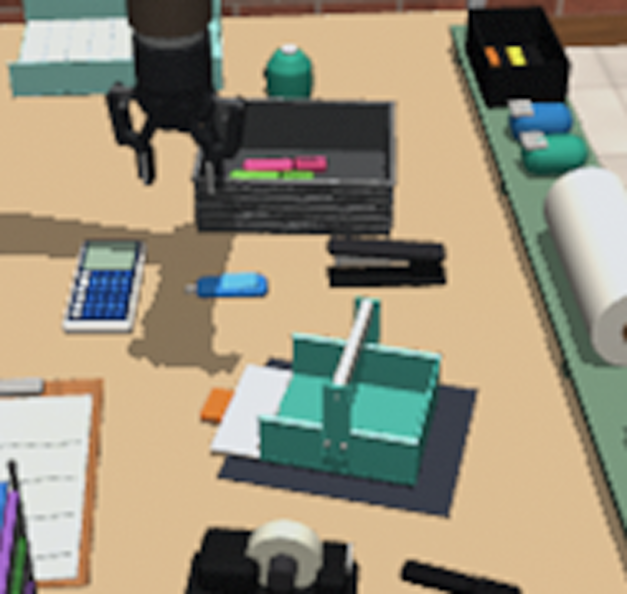

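View pics/t13.png

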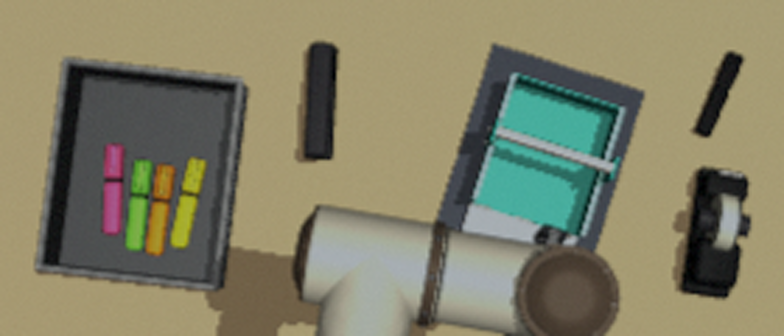

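The final views look right: the caddy is upright and centred on its mat with the gate flat, the four highlighters are in the basket, and the arm is clear. Handing in.

```bash
python3 - <<'E'
from bench import arm
print(arm.job_done(), arm.read_state()['clock'])
E
```

```text
the job is handed in; nothing more can be done
the job is handed in; nothing more can be done
```

The job is handed in: all four highlighters are in the basket, and the empty caddy is back on its mat with the gate down. It took about 27 s of the 72 s allowed.

**What I did:** I pushed the gate down from inside with the closed fingers. Then I gripped the handle, carried the caddy level to the basket, and tipped it 45° about the tab's end. The highlighters slid out through the gate. I carried the caddy back, set it down and let go.

**Last checks:**
- **Highlighters:** the last pictures show all four lying flat in the basket.
- **Caddy:** it stands upright and in line on the mat, gate flat. By the arm's position at release it is about 2 mm from the mat's centre. The network's last reading, (583, -290), puts it about 8 mm off; both are within the 40 mm limit.
- **Basket and bystanders:** network readings for the basket, stapler, sharpener and tape dispenser match their start values to within about 5 mm.
- **Disagreements:** the network missed the corrector in the last top view, but the side picture shows it where it was. Its top hit for the tab was wrong, at the basket; the second hit was at the real tab.

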